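# Close the gel caster on its tray and lock the end gate

## Robot

A 6-joint arm with a two-finger parallel gripper is mounted at the origin on the work surface. World frame = base frame: x ahead of the robot, y to its left, z up, the work surface at z = 0. Lengths are in mm, angles in rad, forces in N, time in s.
With the tool pointing down it reaches from about 300 to 775 mm from the base axis. Payload 14.6 kg.
Tool frame: the origin (TCP) lies between the finger pads; the fingertips stand 19 mm ahead of it and the grasp point (between the pads) is the TCP; z points along the fingers, y is the line along which they close (so a half turn about z gives the same grasp; the last joint's range is limited). The gripper opens to 94 mm and grips with 3 to 60 N. Pads are 16 mm wide; open, the fingers measure 119 mm over their backs; the gripper's body (75 mm by 177 mm) begins 78 mm behind the grasp point.
Start: joints at [1.093, 0.3, 1.521, -0, 1.321, -0.067], TCP at [219.635, 504.232, 224.446] pointing down, gripper open.
Joint ranges: [-3.03, 3.03], [-0.79, 2.21], [0.23, 2.52], [-1.04, 4.18], [0, 3.07], [-2.55, 2.55]. Speed limits (rad/s): [2.22, 2.22, 2.57, 3.14, 3.14, 3.14].

## Interface

Orientations are given as [roll, pitch, yaw] about the fixed x, y, z axes, in that order (R = Rz(yaw) Ry(pitch) Rx(roll)).
In Python, from cell import monitor, imaging, job, find_in, trace gives the robot as it stands. The module is installed in compiled form; this text tells all that it offers.
- The arm moves only by the tool arm_command, never from a script. Its argument "steps" is a list of rows, each a list of 5 numbers: the opening, from 0 (shut) to 1 (fully open), then the shift along the tool's x, y, z in mm, then the turn about the tool's z in degrees. In form: [[gripper, dx, dy, dz, turn], ...]. A call has 1 to 20 rows; each row is the pose to reach, as a shift and turn from the pose commanded when the call began, along the tool's axes at that moment; what a row does not reach only later rows make up. A row lasts 1/8 s, in which the tool goes at most 62.5 mm and 10.7 degrees, less where a joint would pass 70% of its speed; a pose out of reach is approached as far as the arm can. A call with a gripper value outside its range is refused whole. The fingers move at their own pace and stop on an object; "force" is the grip in N (left out, the last holds). Time passes only in rows, so rows that repeat a pose let the fingers close. It gives the time, the measured TCP pose, the force, the opening and the grip force at its end, in the units of the state.
- monitor.read_state(): the state, without advancing time (a new reading comes with each control period).
- imaging.camera(name): name is "scene" or "top" or "wrist"; returns a dict with "img" (384x512x3 uint8, red, green, blue), "mtx" (3x3 intrinsics, pixels), "view" (4x4, takes a point from world to camera coordinates). Camera axes: x right, y down, z forward; pixel columns grow to the right and rows downward; lengths in mm; the calibration is good to about 2 mm. A picture is of the moment at which its call begins. There is no depth.
- job.sign_off(): hands the job in; it is judged then, once.
Trained networks look in a picture, given as the dict that the camera call returned (one of the last four; its "shot" number tells which), for a name from the list of things; names that differ only in an ending like _2 or _b are one class to them, and where a whole thing is asked for, a point or a joint stands for the part that bears it (a point fixed in the world has none). Each returns a list of dicts, best first, with "p" (0 to 1); they miss things now and then, are a little off and sometimes report something else, mostly with a low value. They report only what shows in the picture. A call takes as long as a camera call.
- find_in(picture, target): "rect" ([centre column, centre row, width, height] in pixels, round what is visible of it).
- trace(picture, target): "region" (384x512 bool, what is visible of it) and "rect" ([centre column, centre row, width, height] in pixels, round what is visible of it).
The state is a dict: "clock": time; "joints": joint angles; "qd": joint speeds; "effort": joint torques, N m; "eef_pos": TCP position; "eef_rot": TCP orientation; "wrist_force": force on the tool from outside, world axes, zero at the start; "moment": the same for the moment, N m; "finger_gap": finger opening in mm; "finger_force": force on a finger pad.
Only numpy, scipy, OpenCV 4.12 (cv2) and the standard library are available. Lean on these libraries where they do the work, as an engineer would, in place of code of your own. Each camera call takes 0.05 s, during which the arm holds its last target. There are 200 camera calls.

## Task

Close up the gel caster so that a gel can be poured: turn the red T-shaped clamp knob to free the blue end gate, gently slide the gate up against the clear tray until the tray is snug against both end seals, then turn the knob back fully crosswise to lock the gate there and let go. Do not ram the tray, keep it flat on the bed, and leave the other things on the bench alone.

Things in the scene. Friction and masses are not known exactly. Their poses are not given: they have to be found in the camera images.
- caster: Gel caster, fixed: white base 300 x 120 mm. Origin on the bench under its middle; z up. The bed on top is 22 mm above the bench. Its x axis is the sliding direction, from the blue gate (base end x = -165 mm) to the white fixed end wall (+135 mm). Guide rails 8 mm high, inner faces at y = +-37.5 mm. A slot 30 mm wide, 13 mm deep runs mid-bed under and behind the gate (x = -155 to -18 mm).
- end_seal (a point): Centre of the lower edge of the black rubber seal on the inside of the fixed end wall (caster x = +114 mm, at bed height). The seal is 72 mm wide and 24 mm high. Axes as the caster's.
- tray: Clear acrylic gel tray, loose (about 55 g), lying on the bed between the rails and between gate and end wall: 100 mm long (its x, nearly along the caster's x), 70 mm wide, 22 mm high, open at both ends, with two red strips on its floor. Origin: centre of its underside. Slides easily when the gate pushes it.
- tray_near (a point): Middle of the lower edge of the tray end that faces the gate (tray x = -50 mm). Axes as the tray's.
- tray_far (a point): Middle of the lower edge of the tray end that faces the fixed end seal (tray x = +50 mm). Axes as the tray's.
- gate (a joint): Slide of the blue end gate along the caster's x, m: 0 = fully back, grows towards the tray, stop at 0.075; the gate meets the seated tray at about 0.065. When free it slides with about 2.5 N of friction; when locked it holds against some 25 N.
- gate_face (a point): Middle of the lower edge of the black rubber seal on the gate's front (tray side). The blue gate is 72 mm wide: seal 4 mm and upright wall 10 mm thick, top 28 mm above the bed; behind it a flat foot 7 mm thick, ending in an upright push lip. Axes as the caster's.
- push_lip (a point): Middle of the upper edge of the lip's rear face, 96 mm behind gate_face. The lip is 72 mm wide, 6 mm thick, its top 20 mm above the bed (42 mm above the bench); the gate can be pushed here from behind. Axes as the caster's.
- knob (a joint): Turn of the clamp knob, rad: 0 = free (bar along the slide, stop), 1.5 = fully locked (bar across the slide, stop). It grows clockwise seen from above. The clamp begins to bite at about 0.7; firmly locked from 1.15. Up to about 0.2 N m to turn; stays where it is left.
- knob_grip (a point): Centre of the red T-bar grip, on the knob's axis, 59 mm behind gate_face and 45 mm behind the back of the gate's upright wall; it rides on the gate. The bar is 50 mm long (this point's x axis, which turns with the knob), 14 mm wide, 18 mm high; the point is 62.5 mm above the bench, the bar's top 71.5 mm. Below it a stem 15 mm thick.
- comb: White plastic well comb 86 x 26 x 5 mm lying on the bench beside the caster. Not to be disturbed.
- vial: Small capped vial, blue cap, 19 mm diameter, 48 mm high, standing on the bench. Not to be disturbed.
- bottle: White bottle, 66 mm diameter, 140 mm high, standing beyond the fixed end wall. Not to be disturbed.
- tip_box: Green pipette-tip box 122 x 86 x 64 mm beside the caster. Not to be disturbed.

How it is judged (in metres and radians):
On the way, in this order (a step that is already met when the one before it is completed fails the run):
1. the knob is turned free (value of joint knob below 0.6 rad), for 0.2 s.
2. with the clamp free, the gate is slid up until the tray is snug against both seals (gaps under 3 mm) (x of tray_far in the frame of end_seal above -0.003 m and x of gate_face in the frame of tray_near above -0.003 m and value of joint knob below 0.8 rad), for 0.2 s.
At the end, for the whole second after the job is handed in: The tray lies flat and square on the bed with less than 3 mm between each of its ends and the seals of the fixed wall and of the gate, the clamp knob is turned to at least 1.15 rad (bar across the slide, locked), and all is at rest (value of joint knob above 1.15 rad and x of tray_far in the frame of end_seal above -0.003 m and x of gate_face in the frame of tray_near above -0.003 m and angle between the x axis of tray and the x axis of caster, either way round below 0.04 rad and angle between tray's own z axis and vertical below 0.04 rad and z of tray_near in the frame of end_seal below 0.003 m and linear speed of tray below 0.01 m/s and velocity of joint gate between -0.005 and 0.005 m/s and velocity of joint knob between -0.05 and 0.05 rad/s); the robot touches nothing.
It fails at once if the tray is rammed or crushed by the gate (over 45 N) (contact force between tray and gate above 45 N).
It fails at once if the tray is tipped or lifted off the bed (angle between tray's own z axis and vertical above 0.15 rad or z of tray in the frame of caster above 0.04 m).
It fails at once if the comb, vial, bottle or tip box is disturbed (moved over 15 mm or knocked over) (distance of any of comb, vial, bottle, tip_box from where it was at the start of the episode above 0.015 m or angle between vial's own z axis and vertical above 0.5 rad).
It also fails if it takes over 67 s, if anything falls off the work surface, if the arm or the gripper's body presses on something with over 40 N, if the wrist force passes 120 N, or if a joint passes its speed limit or range.

## Working session

There is one attempt and no reset: what is moved stays moved. The work goes in short steps, Python scripts to look and compute and a tool call to move; the robot and the scene stay as the last step left them, time stands still between calls to the robot, and variables do not carry over. Pictures are saved under pics/ and viewed, at most 10 in all, crops included, and the job is handed in when it is done.

Besides the shell and the picture viewer there is one more tool, called by a JSON object that holds its "method" and its "body". arm_command: Moves the arm, as the interface text tells. Its arguments: {"type":"object","properties":{"steps":{"type":"array","items":{"type":"array","items":{"type":"number"}}},"force":{"type":"number"}},"required":["steps"]}

```bash
mkdir -p pics; cat > h.py <<'E'
import numpy as np, cv2
from cell import monitor, imaging, job, find_in, trace
def save(n,p): cv2.imwrite('pics/'+n,p['img'][:,:,::-1])
def ray(p,uv):
    V=p['view'];R=V[:3,:3];t=V[:3,3]
    d=R.T@np.linalg.solve(p['mtx'],[uv[0],uv[1],1.]);return -R.T@t,d
def at(p,uv,z):
    o,d=ray(p,uv);return o+d*(z-o[2])/d[2]
def proj(p,X):
    V=p['view'];c=V[:3,:3]@np.array(X,float)+V[:3,3];q=p['mtx']@c;return q[:2]/q[2]
E
python3 - <<'E'
from h import *
a=imaging.camera('top');b=imaging.camera('scene')
save('t.png',a);save('s.png',b)
np.set_printoptions(precision=1,suppress=True)
for n,p in(('top',a),('scene',b)):
    print(n,ray(p,(256,192)))
    for k in['caster','tray','gate','knob','comb','vial','bottle','tip_box']:
        print(k,[(np.array(r['rect']),round(r['p'],2)) for r in find_in(p,k)[:2]])
print(monitor.read_state())
E
```

```text
top (array([424.1, 110.6, 874.4]), array([ 0.2,  0. , -1. ]))
caster [(array([327.1, 212.9, 151.9,  96.5]), 0.92)]
tray []
gate [(array([365.4, 222.8,  51.7,  48.1]), 0.87), (array([371. , 222.9,  12.7,  22.7]), 0.67)]
knob [(array([370.7, 224.2,  12.6,  23.7]), 0.53)]
comb [(array([286.9, 256.4,  40.5,  23.8]), 0.76)]
vial []
bottle []
tip_box [(array([309.9, 132.9,  71.5,  58.5]), 0.69)]
scene (array([ 908.7, -249.2,  583.5]), array([-0.5,  0.5, -0.7]))
caster [(array([194.7, 240.4, 189.2, 129.4]), 0.76), (array([136.9, 246.9,  21.1,  29.6]), 0.29)]
tray [(array([223.2, 220.4,  69.8,  55.9]), 0.62), (array([285.6, 281.7,  90.8,  87.6]), 0.48)]
gate [(array([151.2, 251.3,  71.3,  60.3]), 0.63)]
knob [(array([138.4, 247.8,  20.4,  26.2]), 0.84)]
comb [(array([195.2, 190.8,  39.7,  19.2]), 0.86)]
vial [(array([116.5, 218.4,  17.2,  24.9]), 0.78)]
bottle [(array([332.8, 187.3,  40.2,  71.3]), 0.85)]
tip_box [(array([284.7, 282.4,  90.4,  91.5]), 0.96)]
{'clock': 0.9, 'joints': array([ 1.1,  0.3,  1.5,  0. ,  1.3, -0.1]), 'qd': array([ 0.,  0., -0., -0., -0., -0.]), 'effort': array([ -0. , -53.2, -35.3,   0.1,   0. ,   0. ]), 'eef_pos': array([219.6, 504.2, 224.4]), 'eef_rot': array([-3.1, -0. ,  2.7]), 'wrist_force': array([-0.6, -0.3,  0.2]), 'moment': array([ 0.,  0., -0.]), 'finger_force': 0.0, 'finger_gap': 94.24380215986747}
```

```bash
python3 -c "
import cv2,numpy as np
cv2.imwrite('pics/ts.png',np.vstack([cv2.imread('pics/t.png')]))"
```

```text
(no output)
```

View pics/t.png

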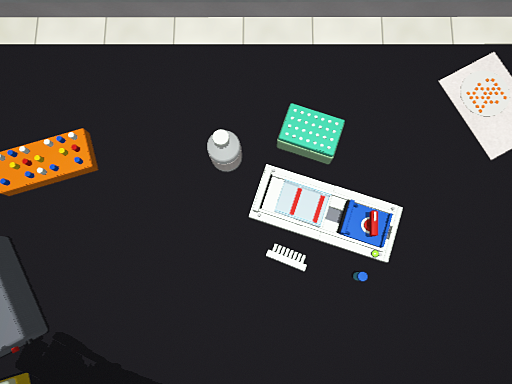

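View pics/s.png

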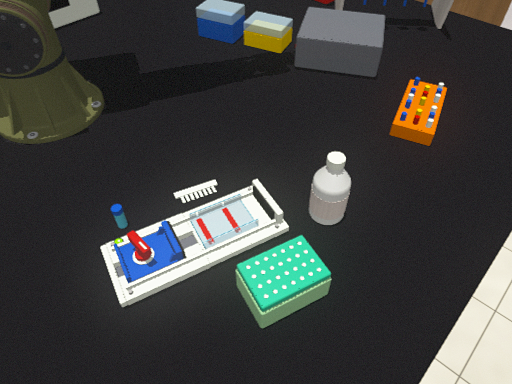

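Top view: caster with gate/knob on the right (knob ≈ (373,223), bar crosswise), fixed wall left at ≈(265,190), comb at (287,257), vial at (361,276), tip box at (310,132). The scene view agrees.

```bash
python3 - <<'E'
from h import *
np.set_printoptions(precision=3,suppress=True)
a=imaging.camera('top')
m=trace(a,'caster')[0]['region'].astype(np.uint8)
hull=cv2.convexHull(cv2.findNonZero(m))
box=cv2.boxPoints(cv2.minAreaRect(hull));print(box)
P=np.array([at(a,q,22) for q in box]);print(P)
for i in range(4):
    d=P[(i+1)%4]-P[i];print(np.linalg.norm(d),np.arctan2(d[1],d[0]))
print('centre',P.mean(0))
print('corners eye',[at(a,q,22)[:2] for q in((266,165),(403,207),(388,262),(249,217))])
print('knob',at(a,(373.5,223),71)[:2], 'vial',at(a,(362,276),48)[:2],'comb',at(a,(287,257),5)[:2],'box',at(a,(311,132),64)[:2])
g=find_in(a,'knob');print([(x['rect'],x['p']) for x in g])
r=trace(a,'knob')
for x in r[:2]:
    c=cv2.findNonZero(x['region'].astype(np.uint8));rr=cv2.minAreaRect(c);print(x['p'],rr);b=np.array([at(a,q,71) for q in cv2.boxPoints(rr)]);print(b[:,:2],b.mean(0))
s=monitor.read_state();print(s['eef_rot'],s['joints'])
E
```

```text
[[246.598 217.277]
 [265.243 160.78 ]
 [404.588 206.764]
 [385.944 263.261]]
[[ 540.515  144.08    22.   ]
 [ 662.171  105.463   22.   ]
 [ 563.631 -185.059   22.   ]
 [ 447.083 -140.378   22.   ]]
127.63739224952997 -0.3073656308921062
306.77864599909475 -1.8978014753853036
124.81874918182123 2.775502183934728
299.4086732475298 1.2534415381547792
centre [553.35  -18.974  22.   ]
corners eye [array([652.883, 103.836]), array([ 563.123, -181.731]), array([ 449.638, -144.681]), array([541.113, 139.085])]
knob [ 523.335 -105.683] vial [421.481 -84.597] comb [459.606  59.691] box [711.707  11.881]
[([370.0, 223.1, 11.2, 23.8], 0.51)]
0.76 ((370.5, 222.5), (25.0, 13.0), 90.0)
[[ 548.946  -88.246]
 [ 549.021 -113.704]
 [ 499.925 -111.394]
 [ 499.837  -86.213]] [524.432 -99.889  71.   ]
[3.142 0.    2.731] [ 1.093  0.3    1.521 -0.     1.321 -0.067]
```

{"method": "arm_command", "body": {"steps": [[0.5,-30,-25,0,10],[0.5,-60,-50,0,20],[0.5,-90,-75,0,30],[0.5,-120,-100,0,40],[0.5,-150,-125,0,50],[0.5,-180,-150,0,60],[0.5,-210,-175,0,70],[0.5,-240,-200,0,80],[0.5,-270,-225,0,90],[0.5,-300,-250,0,100],[0.5,-330,-275,0,110],[0.5,-360,-300,0,120],[0.5,-390,-325,0,130],[0.5,-420,-350,5,140],[0.5,-450,-375,10,150],[0.5,-480,-400,15,160],[0.5,-510,-425,20,170],[0.5,-520,-434,24,170],[0.5,-520,-434,24,170],[0.5,-520,-434,24,170]]}}

```text
clock: 3.6
eef_pos: [522.8, -100.4, 200.7]
eef_rot: [-3.141, -0.0, -0.234]
wrist_force: [-0.7, 0.4, 0.8]
finger_gap: 46.9
finger_force: 0.0
```

```bash
python3 - <<'E'
from h import *
np.set_printoptions(precision=3,suppress=True)
a=imaging.camera('wrist');save('w.png',a)
print(ray(a,(256,192)))
s=monitor.read_state();print(s['clock'],s['eef_pos'],s['eef_rot'],s['joints'])
for k in('knob','caster','gate','tray'):
  for x in trace(a,k)[:1]:
    rr=cv2.minAreaRect(cv2.findNonZero(x['region'].astype(np.uint8)));print(k,x['p'],rr)
    if k=='knob': b=np.array([at(a,q,71.5) for q in cv2.boxPoints(rr)]);print(b[:,:2],b.mean(0))
E
```

```text
(array([ 603.244, -120.021,  361.525]), array([-0.284,  0.065, -0.957]))
3.65 [ 522.871 -100.36   200.841] [-3.142 -0.    -0.234] [-0.258  0.281  1.602  0.     1.258  1.546]
knob 0.66 ((259.5, 182.5), (51.0, 23.0), 90.0)
[[ 552.112 -101.112]
 [ 547.123 -121.981]
 [ 497.834 -110.956]
 [ 503.069  -89.058]] [ 525.035 -105.777   71.5  ]
caster 0.96 ((165.18276977539062, 162.30690002441406), (297.21978759765625, 107.3778076171875), 4.763641834259033)
gate 0.85 ((249.9095458984375, 173.71365356445312), (94.6807632446289, 71.19380950927734), 1.9091525077819824)
tray 0.94 ((120.84102630615234, 163.98727416992188), (109.09147644042969, 70.41503143310547), 4.573921203613281)
```

View pics/w.png

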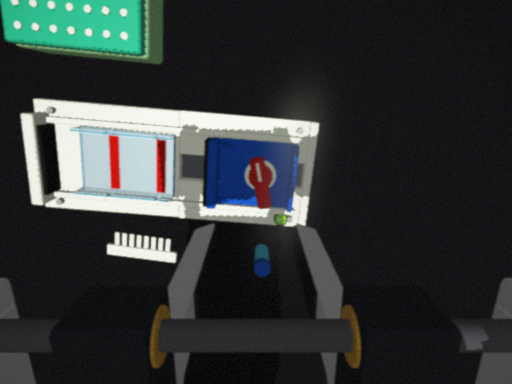

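Wrist view: gate and knob at (260,183), bar near crosswise with a small tilt, tray (83–175, 127–198) with gaps on both sides, vial at (262,260) close to the caster, comb at (142,247).

```bash
python3 - <<'E'
from h import *
np.set_printoptions(precision=3,suppress=True)
p=cv2.imread('pics/w.png')
c=cv2.resize(p[90:290,10:330],None,fx=2.5,fy=2.5,interpolation=cv2.INTER_CUBIC);cv2.imwrite('pics/wc.png',c)
E
```

```text
(no output)
```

View pics/wc.png

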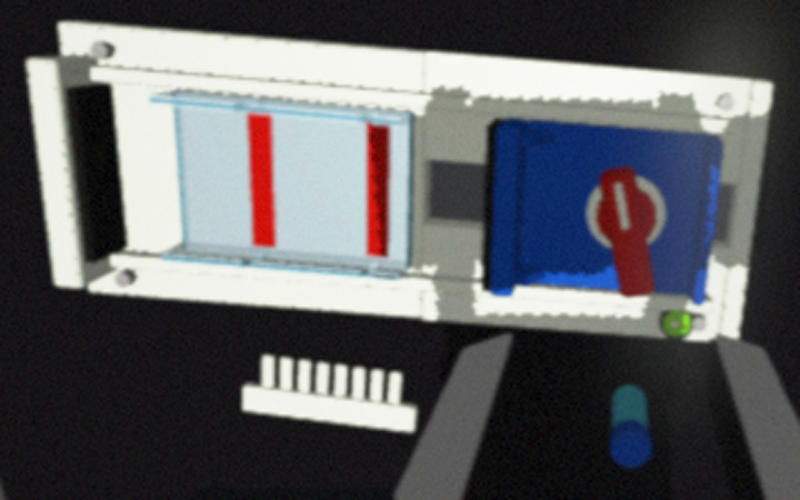

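```bash
python3 - <<'E'
from h import *
np.set_printoptions(precision=3,suppress=True)
a=imaging.camera('wrist')
f=lambda q,z: at(a,(10+q[0]/2.5,90+q[1]/2.5),z)[:2]
def ang(p,q): d=q-p; return np.arctan2(d[1],d[0]),np.linalg.norm(d)
b1,b2=f((616,171),71.5),f((636,294),71.5);print('bar',b1,b2,(b1+b2)/2,ang(b2,b1))
print('top edge',ang(f((770,83),22),f((60,24),22)),'bottom',ang(f((738,338),22),f((90,291),22)),'back',ang(f((738,338),22),f((770,83),22)))
print('back mid',(f((738,338),22)+f((770,83),22))/2,'top/bot pts',f((770,83),22),f((738,338),22))
print('vial cap',f((630,445),48),'foot',f((628,395),0))
print('lip top',f((720,138),42),f((700,303),42))
print('gate wall front top',f((492,118),50),f((490,292),50))
print('tray near top',f((414,118),44),f((408,268),44))
E
```

```text
bar [ 549.218 -108.893] [ 499.959 -105.168] [ 524.588 -107.031] (np.float64(-0.07548861899096555), np.float64(49.40014836944947))
top edge (np.float64(1.2538894125094737), np.float64(296.95147391607577)) bottom (np.float64(1.2569515365046813), np.float64(298.5545491139035)) back (np.float64(-0.30635917551290265), np.float64(116.90391994428737))
back mid [ 505.72  -161.508] top/bot pts [ 561.451 -179.137] [ 449.99 -143.88]
vial cap [422.067 -85.075] foot [422.407 -85.173]
lip top [ 547.043 -152.004] [ 478.939 -129.607]
gate wall front top [577.17  -65.481] [507.504 -44.591]
tray near top [583.982 -33.991] [524.176 -12.294]
```

{"method": "arm_command", "body": {"steps": [[0.4,3.3,5.9,10,-9],[0.4,3.3,5.9,40,-9],[0.4,3.3,5.9,70,-9],[0.4,3.3,5.9,100,-9],[0.4,3.3,5.9,120,-9],[0.4,3.3,5.9,130,-9],[0.4,3.3,5.9,137,-9],[0.4,3.3,5.9,137,-9],[0.4,3.3,5.9,137,-9]], "force": 40}}

```text
clock: 5.03
eef_pos: [525.2, -107.9, 64.1]
eef_rot: [3.141, -0.001, -0.079]
wrist_force: [0.2, -0.1, -0.1]
finger_gap: 37.5
finger_force: 0.0
```

{"method": "arm_command", "body": {"steps": [[0.2,0,0,0,0],[0.2,0,0,0,0],[0,0,0,0,0],[0,0,0,0,0],[0,0,0,0,0],[0,0,0,0,0]], "force": 30}}

```text
clock: 5.78
eef_pos: [525.0, -106.7, 63.6]
eef_rot: [-3.14, -0.0, -0.079]
wrist_force: [0.6, 8.8, 3.5]
finger_gap: 14.0
finger_force: 30.0
```

{"method": "arm_command", "body": {"steps": [[0,0,0.5,0,-5],[0,0,0.8,0,-10],[0,0,0.8,0,-15],[0,0,0.8,0,-20],[0,0,0.8,0,-25],[0,0,0.8,0,-30],[0,0,0.8,0,-35],[0,0,0.8,0,-40],[0,0,0.8,0,-45],[0,0,0.8,0,-50],[0,0,0.8,0,-55],[0,0,0.8,0,-60],[0,0,0.8,0,-65],[0,0,0.8,0,-70],[0,0,0.8,0,-71],[0,0,0.8,0,-71],[0,0,0.8,0,-71]], "force": 40}}

```text
clock: 7.9
eef_pos: [524.1, -108.0, 63.6]
eef_rot: [-3.139, -0.0, 1.16]
wrist_force: [-8.2, 5.2, 9.0]
finger_gap: 13.6
finger_force: 40.0
```

```bash
python3 - <<'E'
from h import *
np.set_printoptions(precision=3,suppress=True)
a=imaging.camera('wrist');save('w2.png',a)
s=monitor.read_state();print(s['clock'],s['eef_pos'],s['eef_rot'],s['joints'],s['wrist_force'],s['moment'],s['finger_gap'])
E
```

```text
7.95 [ 524.125 -108.001   63.633] [-3.139 -0.     1.16 ] [-0.272  0.459  1.711  0.001  0.974  0.138] [-6.977  5.331  6.63 ] [ 1.041  1.381 -0.036] 13.616989257073845
```

View pics/w2.png

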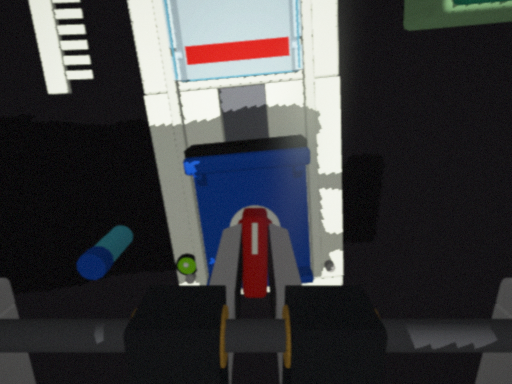

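Clamp is free: bar at (255,250) lies along the slide and the gate front at (247,150) is still short of the tray. Now slide.

{"method": "arm_command", "body": {"steps": [[0,3,-0.3,-0.5,0],[0,6,-0.6,-0.5,0],[0,9,-0.9,-0.5,0],[0,12,-1.2,-0.5,0],[0,15,-1.4,-0.5,0],[0,18,-1.7,-0.5,0],[0,21,-2.0,-0.5,0],[0,24,-2.3,-0.5,0],[0,27,-2.6,-0.5,0],[0,30,-2.9,-0.5,0],[0,33,-3.2,-0.5,0],[0,36,-3.5,-0.5,0],[0,39,-3.7,-0.5,0],[0,42,-4.0,-0.5,0],[0,45,-4.3,-0.5,0],[0,48,-4.6,-0.5,0],[0,50,-4.8,-0.5,0],[0,52,-5,-0.5,0],[0,53,-5.1,-0.5,0],[0,53,-5.1,-0.5,0]]}}

```text
clock: 10.45
eef_pos: [540.5, -57.9, 63.7]
eef_rot: [-3.139, 0.001, 1.16]
wrist_force: [-5.1, -0.0, 2.0]
finger_gap: 13.9
finger_force: 40.0
```

```bash
python3 - <<'E'
from h import *
np.set_printoptions(precision=3,suppress=True)
a=imaging.camera('wrist');save('w3.png',a)
s=monitor.read_state();print(s['clock'],s['eef_pos'],s['eef_rot'],s['wrist_force'],s['moment'],s['finger_gap'])
u=np.array([np.cos(1.256),np.sin(1.256)]);print('along',u@s['wrist_force'][:2],'moved',u@(s['eef_pos'][:2]-[524.125,-108]))
E
```

```text
10.5 [540.45  -57.95   63.684] [-3.139  0.001  1.16 ] [-5.673  0.563  1.703] [ 0.062  1.078 -0.042] 13.650347586629614
along -1.2209723568513804 moved 52.64535152013686
```

View pics/w3.png

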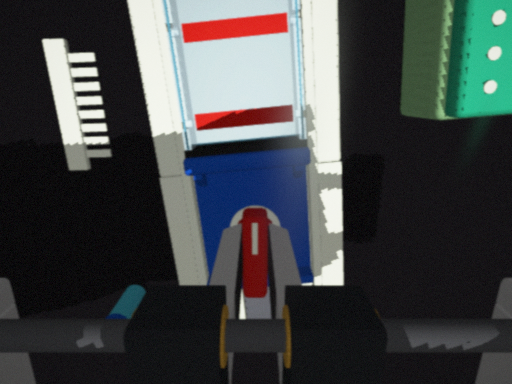

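The gate now touches the tray (seal at row ~145) and is pushing it; about 9 mm to go. Creep.

{"method": "arm_command", "body": {"steps": [[0,1,-0.1,0,0],[0,2,-0.2,0,0],[0,3,-0.3,0,0],[0,4,-0.4,0,0],[0,5,-0.5,0,0],[0,6,-0.6,0,0],[0,6.5,-0.6,0,0],[0,7,-0.7,0,0],[0,7,-0.7,0,0]]}}

```text
clock: 11.62
eef_pos: [542.6, -51.3, 63.7]
eef_rot: [-3.139, 0.001, 1.16]
wrist_force: [-5.3, -0.8, 2.1]
finger_gap: 13.7
finger_force: 40.0
```

{"method": "arm_command", "body": {"steps": [[0,0.5,0,0,0],[0,1,-0.1,0,0],[0,1,-0.1,0,0]]}}

```text
clock: 12.0
eef_pos: [542.9, -50.4, 63.7]
eef_rot: [-3.139, 0.001, 1.16]
wrist_force: [-6.1, -0.9, 2.6]
finger_gap: 13.7
finger_force: 40.0
```

{"method": "arm_command", "body": {"steps": [[0,0.5,0,0,0],[0,1,-0.1,0,0],[0,1,-0.1,0,0]]}}

```text
clock: 12.38
eef_pos: [543.2, -49.4, 63.7]
eef_rot: [-3.139, 0.001, 1.16]
wrist_force: [-5.8, -1.3, 2.5]
finger_gap: 14.0
finger_force: 40.0
```

{"method": "arm_command", "body": {"steps": [[0,0.5,0,0,0],[0,1,-0.1,0,0],[0,1,-0.1,0,0]]}}

```text
clock: 12.75
eef_pos: [543.5, -48.5, 63.7]
eef_rot: [-3.139, 0.001, 1.16]
wrist_force: [-4.9, -0.8, 1.7]
finger_gap: 13.8
finger_force: 40.0
```

{"method": "arm_command", "body": {"steps": [[0,0.4,0,0,0],[0,0.8,-0.1,0,0],[0,0.8,-0.1,0,0]]}}

```text
clock: 13.12
eef_pos: [543.8, -47.7, 63.7]
eef_rot: [-3.14, 0.001, 1.16]
wrist_force: [-5.0, -0.9, 2.1]
finger_gap: 13.8
finger_force: 40.0
```

{"method": "arm_command", "body": {"steps": [[0,0.4,0,0,0],[0,0.8,-0.1,0,0],[0,0.8,-0.1,0,0]]}}

```text
clock: 13.5
eef_pos: [544.1, -46.9, 63.7]
eef_rot: [-3.14, 0.001, 1.16]
wrist_force: [-4.6, -0.7, 1.5]
finger_gap: 13.7
finger_force: 40.0
```

{"method": "arm_command", "body": {"steps": [[0,0.4,0,0,0],[0,0.8,-0.1,0,0],[0,0.8,-0.1,0,0]]}}

```text
clock: 13.88
eef_pos: [544.2, -46.4, 63.7]
eef_rot: [-3.14, 0.001, 1.16]
wrist_force: [-5.6, -2.4, 1.6]
finger_gap: 14.1
finger_force: 40.0
```

```bash
python3 - <<'E'
from h import *
a=imaging.camera('top');b=imaging.camera('wrist');c=imaging.camera('scene')
s=monitor.read_state();print(s['clock'],s['eef_pos'],s['wrist_force'],s['moment'])
t=cv2.resize(c['img'][160:300,100:300,::-1],(800,560),interpolation=cv2.INTER_CUBIC)
cv2.imwrite('pics/s4.png',t)
E
```

```text
14.025 [544.22262634 -46.36393296  63.70899478] [-5.69792014 -1.63250186  2.19776506] [-0.44572637  1.14568963  0.02215444]
```

View pics/s4.png

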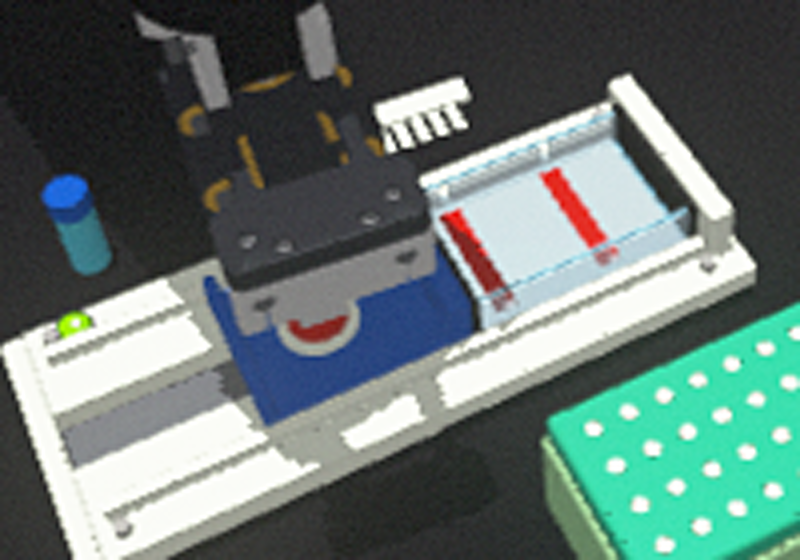

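Tray's far end is at/near the fixed seal (crop (610–690, 115–215)), gate seal flush on the tray's near end. The last step lagged, so I continue finely until force rises.

{"method": "arm_command", "body": {"steps": [[0,0.4,0,0,0],[0,0.8,-0.1,0,0],[0,0.8,-0.1,0,0]]}}

```text
clock: 14.4
eef_pos: [544.3, -46.2, 63.7]
eef_rot: [-3.14, 0.002, 1.16]
wrist_force: [-7.0, -8.0, 2.1]
finger_gap: 14.0
finger_force: 40.0
```

{"method": "arm_command", "body": {"steps": [[0,0.4,0,0,0],[0,0.8,-0.1,0,0],[0,0.8,-0.1,0,0]]}}

```text
clock: 14.78
eef_pos: [544.3, -46.0, 63.7]
eef_rot: [-3.14, 0.003, 1.16]
wrist_force: [-8.8, -12.3, 3.8]
finger_gap: 13.7
finger_force: 40.0
```

Seated (≈14 N along the slide). Now lock, keeping the light push.

{"method": "arm_command", "body": {"steps": [[0,0.2,0,0,5],[0,0.4,0,0,10],[0,0.6,-0.1,0,15],[0,0.8,-0.1,0,20],[0,1,-0.1,0,25],[0,1.2,-0.1,0,30],[0,1.4,-0.1,0,35],[0,1.5,-0.1,0,40],[0,1.5,-0.1,0,45],[0,1.5,-0.1,0,50],[0,1.5,-0.1,0,55],[0,1.5,-0.1,0,60],[0,1.5,-0.1,0,65],[0,1.5,-0.1,0,70],[0,1.5,-0.1,0,75],[0,1.5,-0.1,0,78],[0,1.5,-0.1,0,78],[0,1.5,-0.1,0,78]]}}

```text
clock: 17.02
eef_pos: [544.7, -46.7, 63.7]
eef_rot: [3.136, 0.002, -0.202]
wrist_force: [-10.8, -28.8, 3.4]
finger_gap: 13.8
finger_force: 40.0
```

```bash
python3 - <<'E'
from h import *
s=monitor.read_state();print(s['clock'],s['eef_pos'],s['eef_rot'],s['wrist_force'],s['moment'],s['finger_gap'])
E
```

```text
17.025 [544.69442757 -46.72263695  63.7490565 ] [ 3.13566282e+00  2.33764682e-03 -2.01678569e-01] [-10.77359712 -28.80032698   3.38569342] [-5.54872956  2.29318653  0.03330145] 13.799234787205846
```

{"method": "arm_command", "body": {"steps": [[0,0,1,0,0],[0,-0.2,2,0,0],[0,-0.3,3,0,0],[0,-0.3,3,0,0],[0,-0.3,3,0,0]]}}

```text
clock: 17.65
eef_pos: [544.6, -47.1, 63.8]
eef_rot: [3.14, 0.001, -0.201]
wrist_force: [-3.7, -9.1, -0.3]
finger_gap: 13.9
finger_force: 40.0
```

{"method": "arm_command", "body": {"steps": [[0,-0.1,0.7,0,0],[0,-0.2,1.3,0,0],[0,-0.2,1.3,0,0],[0.2,-0.2,1.3,0,0],[0.4,-0.2,1.3,0,0],[0.4,-0.2,1.3,0,0],[0.4,-0.2,1.3,0,0],[0.4,-0.2,1.3,-10,0],[0.4,-0.2,1.3,-30,0],[0.4,-0.2,1.3,-60,0],[0.4,-0.2,1.3,-90,0],[0.4,-0.2,1.3,-120,0],[0.4,-20,1.3,-140,0],[0.4,-20,1.3,-140,0]]}}

```text
clock: 19.4
eef_pos: [525.4, -43.3, 205.9]
eef_rot: [-3.141, -0.003, -0.201]
wrist_force: [-0.1, -0.3, -0.6]
finger_gap: 37.7
finger_force: 0.0
```

```bash
python3 - <<'E'
from h import *
a=imaging.camera('wrist')
s=monitor.read_state();print(s['clock'],s['eef_pos'],s['eef_rot'],s['wrist_force'],s['finger_gap'])
np.savez('w5.npz',view=a['view'],mtx=a['mtx'])
t=cv2.resize(a['img'][60:290,60:366,::-1],(798,600),interpolation=cv2.INTER_CUBIC)
cv2.imwrite('pics/w5.png',t)
E
```

```text
19.45 [525.48663175 -43.30986673 204.55042047] [-3.14150245e+00 -1.53288650e-03 -2.01307989e-01] [-0.40872694  0.39855426 -0.64086604] 37.66413023141724
```

View pics/w5.png

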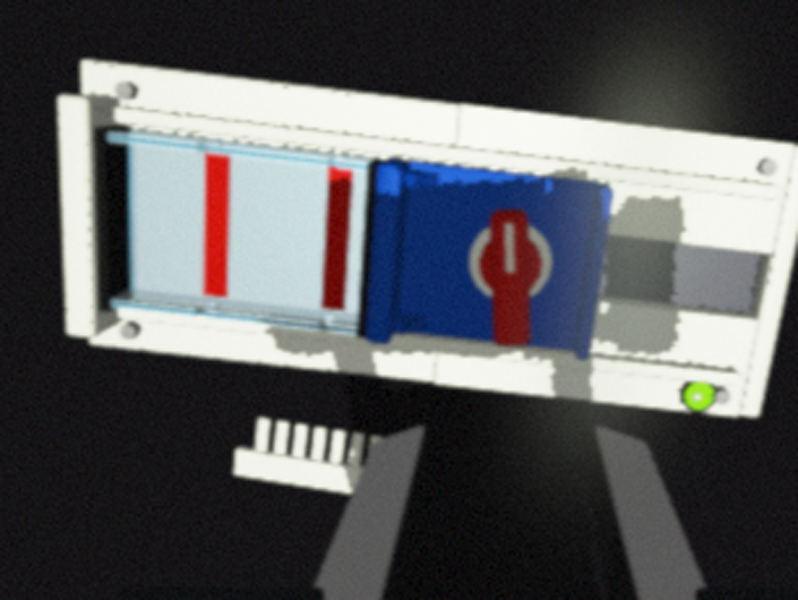

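Bar at crop (508,210)–(512,343) is crosswise; tray sits between the wall seal (x≈105) and the gate seal (x≈370). One numeric check.

```bash
python3 - <<'E'
from h import *
np.set_printoptions(precision=2,suppress=True)
a=dict(np.load('w5.npz'))
k=306/798
f=lambda q,z: at(a,(60+q[0]*k,60+q[1]*230/600),z)[:2]
h=1.256;R=np.array([[np.cos(h),np.sin(h)],[-np.sin(h),np.cos(h)]])
b1,b2=f((508,210),71.5),f((512,343),71.5);d=b1-b2;kb=R@((b1+b2)/2)
print('knob',h-np.arctan2(d[1],d[0]),kb)
bk=R@((f((795,145),22)+f((760,416),22))/2);o=bk[0]+165
print('caster x: knob',kb[0]-o,'=> face',kb[0]-o+59,'(want 14)')
for n,q,z in(('trayfar+',(108,137),44),('trayfar-',(113,303),44),('traynear floor-ish',(365,325),44),('tray near+',(372,160),44),('wall in top',(92,97),46),('wall in bot',(95,337),46)):
    print(n,R@f(q,z)-[o,bk[1]])
p=imaging.camera('top')
print([(n,[x['rect'] for x in find_in(p,n)[:1]]) for n in('comb','vial','tip_box')])
E
```

```text
knob 1.4280028538895564 [ 122.75 -531.79]
caster x: knob -49.259538044060264 => face 9.740461955939736 (want 14)
trayfar+ [109.09 -33.03]
trayfar- [108.72  32.67]
traynear floor-ish [ 6.67 30.42]
tray near+ [  8.16 -35.79]
wall in top [113.76 -47.26]
wall in bot [115.41  47.28]
[('comb', []), ('vial', []), ('tip_box', [[287.9, 198.6, 46.3, 45.6]])]
```

```bash
python3 -c "
from cell import job
print(job.sign_off())"
```

```text
the job is handed in; nothing more can be done
None
```

The gel caster is closed and handed in. The tray is snug between both end seals, the knob is turned crosswise at about 1.43 rad, and the arm is clear. The sign-off gave no verdict, so the judged result is not known. The gaps are judged from the push force (14 N pushing, about 30 N while locking) and camera estimates good to a few millimetres. The comb, vial, bottle and tip box were never approached, but I did not re-measure them at the end.

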